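# Draw the dish carriage into line with the tapered drift

## Task

The dish carriage on the sample stand has stopped a little way along, so its hole is out of line with the stand's hole below it. Take the stout tapered drift (not the slim one) from the rack and push it straight down through both holes until its collar sits down on the carriage, so that its taper draws the two holes into line, and leave it standing there. Do not push the carriage with the gripper, and leave the slim drift in the rack.

Things in the scene. Friction and masses are not known exactly. Their poses are not given: they have to be found in the camera images.
- drift: stout steel drift, wooden handle up, upright in a rack. Origin: underside of its collar, z up. Above: collar 48 mm dia, 6 thick; handle 30 dia, from 10 to 62. Below: shank 30 dia to 22 mm down, then taper to a 6 mm tip at 70. 0.25 kg. At the start y points along the rack's row, x across it; grip 40 mm above the origin, fingers closing along x, clear of the other drift
- slim_drift: slim drift, not to be used, in the rack's other hole: same shape, but handle 20 mm, shank 16 mm, collar 42 mm in diameter; origin and axes alike. Either drift may stand in either hole. The rack: low aluminium bench, open in front, 70 x 160 mm, top 82 mm above the table, two holes 80 mm apart. Left of it a grinder stands 0.3 m tall: cross well above
- stand_hole (a point): centre of the hole (36 mm diameter) through the fixed steel top plate (8 mm thick) of the grey-legged stand, 104 x 195 mm, at the plate's top face, 70 mm above the table, open below. y points along the carriage's travel towards the dish, z up. The drift must end within 3 mm of this centre to seat fully
- carriage: aluminium plate 80 x 195 x 8 mm on the stand, a 103 mm dish at one end, a 36 mm through hole near the other. Origin: hole centre at its underside, 71 mm above the table (top 79). Slides 16 mm either way along y (towards the dish), friction 2 N, stays put. Starts 10 to 13 mm out, dishwards. Aim the tip midway between the hole centres, then over the stand's as it sinks (under 10 N)
Not all that is in view belongs to the job. What is shaped like the drift but blue is not meant.

How it is judged (in metres and radians):
At the end, for the whole second after the job is handed in: the stout drift stands at rest in both holes, upright within 10 degrees and within 8 mm of the stand's hole centre, its collar on the carriage (at most 5 mm above it), and the carriage's hole is within 7.5 mm of the stand's (horizontal distance between carriage and stand_hole below 0.0075 m and horizontal distance between drift and stand_hole below 0.008 m and z of drift in the frame of stand_hole below 0.014 m and angle between drift's own z axis and vertical below 0.17 rad and linear speed of drift below 0.02 m/s); the robot touches nothing.
It fails at once if the gripper or arm pushes the carriage itself (more than 3 N) (contact force between any of the fingers, the arm and carriage above 3 N).
It fails at once if the slim drift is moved by more than 30 mm (distance of slim_drift from where it was at the start of the episode above 0.03 m).
It also fails if it takes over 48 s, if anything falls off the work surface, if the arm or the gripper's body presses on something with over 40 N, if the wrist force passes 120 N, or if a joint passes its speed limit or range.

## Robot

A 6-joint arm with a two-finger parallel gripper is mounted at the origin on a cart in front of the work surface, level with it; the furniture and walls round the work are solid. World frame = base frame: x ahead of the robot, y to its left, z up, the work surface at z = 0. Lengths are in mm, angles in degrees, forces in N, time in s.
With the tool pointing down it reaches from about 300 to 1000 mm from the base axis. Payload 5.1 kg.
Tool frame: the origin (TCP) lies at the very end of the fingers, on their centre line; the grasp point (between the pads) lies 19 mm behind it; z points along the fingers, y is the line along which they close (so a half turn about z gives the same grasp; the last joint's range is limited). The gripper opens to 95 mm and grips with 3 to 60 N. Pads are 20 mm wide; open, the fingers measure 119 mm over their backs; the gripper's body (75 mm by 180 mm) begins 59 mm behind the grasp point.
Start: joints at [65.054, 7.093, 94.555, -0, 78.352, -4.733], TCP at [224.612, 609.946, 214.656] pointing down, gripper open.
Joint ranges: [-149.61, 149.61], [-58.7, 133.49], [1.44, 155.28], [-77.14, 257.14], [18.33, 153.61], [-166.67, 166.67]. Speed limits (degrees/s): [147.25, 147.25, 180, 180, 180, 180].

## Interface

Orientations are given as [roll, pitch, yaw] about the fixed x, y, z axes, in that order (R = Rz(yaw) Ry(pitch) Rx(roll)).
In Python, from station import env gives the robot as it stands.
- The arm moves only by the shell command python3 -m jog 'ROWS' [FORCE]. ROWS is JSON, one flat list of numbers, 7 for each row, row after row: the turn, a rotation vector about the tool's x, y, z in rad, then the shift along the tool's x, y, z in cm, then the closure, from 0 (fully open) to 1 (shut). A call has exactly 8 rows; each row is the pose to reach, as a shift and turn from the pose commanded when the call began, along the tool's axes at that moment; what a row does not reach only later rows make up. A row lasts 1/8 s, in which the tool goes at most 62.5 mm and 10.7 degrees, less where a joint would pass 70% of its speed; a pose out of reach is approached as far as the arm can. A call with a gripper value outside its range is refused whole. The fingers move at their own pace and stop on an object; FORCE is the grip in N (left out, the last holds). Time passes only in rows, so rows that repeat a pose let the fingers close, or fill a call up. It gives the time, the measured TCP pose, the force, the opening and the grip force at its end, in the units of the state.
- env.get_state(): the state, without advancing time (a new reading comes with each control period).
- env.capture(name): name is "scene" or "side" or "wrist"; returns (picture, depth): 384x512x3 uint8, red, green, blue; 384x512 float32, mm along the optical axis (not along the pixel's ray), 0 where there is no reading.
- env.camera_model(name): a dict with "vertical_fov" (degrees; the focal length in pixels is half the picture's height over the tangent of half this angle, whatever the lens; pixels are square), "cx", "cy" (the principal point, pixels), "T" (4x4, takes a point from camera to world coordinates). Camera axes: x right, y up, looking along -z (the intrinsics and any distortion apply to the point x, -y, -z); pixel columns grow to the right and rows downward; lengths in mm; the calibration is good to about 2 mm. The wrist camera is an equidistant fisheye: a pixel r from the principal point sees the ray r / f radians off the axis. A picture is of the moment at which its call begins: read the wrist's pose just before it. camera_model takes no time and is no camera call; for the wrist camera it gives the pose at the moment of the call.
- env.finish_job(): hands the job in; it is judged then, once.
The state is a dict: "clock": time; "joint_pos": joint angles; "qvel": joint speeds; "effort": joint torques, N m; "tool_pos": TCP position; "eef_rot": TCP orientation; "wrist_force": force on the tool from outside, world axes, zero at the start; "moment": the same for the moment, N m; "opening": finger opening in mm; "grip_force": force on a finger pad.
Only numpy, scipy, OpenCV 4.12 (cv2) and the standard library are available. Lean on these libraries where they do the work, as an engineer would, in place of code of your own. Each camera call takes 0.05 s, during which the arm holds its last target. There are 200 camera calls.

## Working session

There is one attempt and no reset: what is moved stays moved. The work goes in short steps, Python scripts to look and compute and a shell command to move; the robot and the scene stay as the last step left them, time stands still between calls to the robot, and variables do not carry over. Pictures are saved under pics/ and viewed, at most 10 in all, crops included, and the job is handed in when it is done.

```bash
mkdir -p pics; ls; cat > h.py <<'E'
import numpy as np,cv2
from station import env
def save(n,p): cv2.imwrite('pics/'+p,cv2.cvtColor(n,cv2.COLOR_RGB2BGR))
def rays(cam,m,uv):
    uv=np.atleast_2d(np.array(uv,float)); f=192/np.tan(np.radians(m['vertical_fov']/2))
    a=(uv[:,0]-m['cx'])/f; b=(uv[:,1]-m['cy'])/f
    if cam=='wrist':
        r=np.hypot(a,b)+1e-12; d=np.c_[np.sin(r)*a/r,-np.sin(r)*b/r,-np.cos(r)]
    else: d=np.c_[a,-b,-np.ones_like(a)]
    T=np.array(m['T']); return T[:3,3],d@T[:3,:3].T
def onz(cam,m,uv,z):
    o,d=rays(cam,m,uv); return o+d*((z-o[2])/d[:,2])[:,None]
def cloud(cam,m,dep):
    v,u=np.mgrid[0:384,0:512]; o,d=rays(cam,m,np.c_[u.ravel(),v.ravel()])
    T=np.array(m['T']); c=-(d@T[:3,2])
    return (o+d*(dep.ravel()/c)[:,None]).reshape(384,512,3)
E
python3 - <<'E'
from h import *
for c in ['scene','side','wrist']:
    m=env.camera_model(c); p,d=env.capture(c); save(p,c+'0.png'); np.savez(c+'0.npz',p=p,d=d,**{k:m[k] for k in m if k!='name' and not isinstance(m[k],str)})
    print(c,{k:np.round(m[k],2).tolist() if not isinstance(m[k],str) else m[k] for k in m})
print(env.get_state())
a=[cv2.imread(f'pics/{c}0.png') for c in ['scene','side']]
E
```

```text
pics
scene {'vertical_fov': 52.52, 'cx': 258.83, 'cy': 194.59, 'T': [[0.58, 0.34, -0.74, -84.01], [-0.81, 0.23, -0.53, -552.14], [-0.01, 0.91, 0.41, 476.74], [0.0, 0.0, 0.0, 1.0]]}
side {'vertical_fov': 44.47, 'cx': 250.78, 'cy': 192.16, 'T': [[0.89, 0.23, -0.39, 195.67], [-0.45, 0.42, -0.79, -743.45], [-0.01, 0.88, 0.48, 521.12], [0.0, 0.0, 0.0, 1.0]]}
wrist {'vertical_fov': 65.71, 'cx': 248.84, 'cy': 187.71, 'T': [[0.35, -0.9, -0.26, 149.47], [0.94, 0.33, 0.1, 637.67], [-0.0, -0.28, 0.96, 384.16], [0.0, 0.0, 0.0, 1.0]]}
{'clock': 0.15, 'joint_pos': array([ 6.50530804e+01,  7.12476489e+00,  9.46141872e+01,  1.55893968e-05,
        7.83526337e+01, -4.73373958e+00]), 'qvel': array([ 0.03126686, -0.21078111, -0.23163585,  0.05245372, -0.06129443,
        0.05616033]), 'effort': array([ 1.41223281e-03, -4.18195760e+01, -3.60469651e+01,  7.75768887e-02,
        4.69281210e-02, -1.15337048e-04]), 'tool_pos': array([224.41584944, 609.50882103, 213.69092594]), 'eef_rot': array([-1.79908728e+02, -7.57335725e-03,  1.59786811e+02]), 'wrist_force': array([ 0.85584179, -0.2512381 , -0.43005942]), 'moment': array([ 0.05110458, -0.00636616,  0.02522627]), 'grip_force': 0.0, 'opening': 94.9868732790289}
```

View pics/scene0.png

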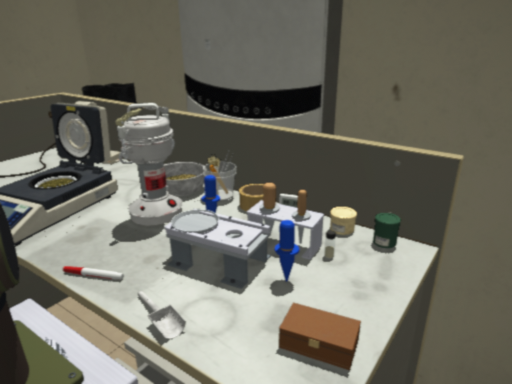

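View pics/side0.png

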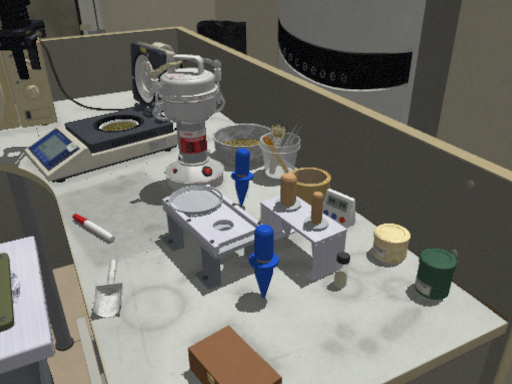

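View pics/wrist0.png

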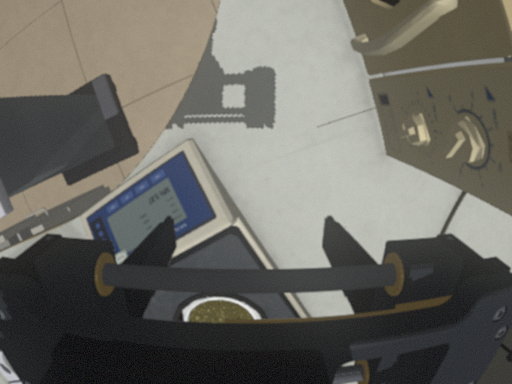

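Scene/side pictures, candidates for the drift:
- stout wooden handle: side (288,190), scene (269,195)
- slim wooden handle: side (317,208), scene (302,202)
- blue look-alikes: side (242,178) and (264,260)

The carriage dish is at side (196,200) and its hole at (223,225). I choose the thicker wooden handle and will check it in a crop.

```bash
python3 - <<'E'
from h import *
from numpy import linalg as L
for c in ['scene','side']:
    z=np.load(c+'0.npz'); p,d=z['p'],z['d']; m={k:z[k] for k in ('vertical_fov','cx','cy','T')}
    P=cloud(c,m,d); hsv=cv2.cvtColor(p,cv2.COLOR_RGB2HSV)
    ok=(d>0)&(abs(P[...,2]-118)<36)
    w=((hsv[...,0]<18)&(hsv[...,1]>90)&(hsv[...,2]>60)&ok).astype(np.uint8)
    n,lab,st,ce=cv2.connectedComponentsWithStats(w)
    for i in range(1,n):
        if st[i,4]>60:
            q=P[lab==i]; 
            A=np.c_[q[:,:2],np.ones(len(q))]
            s=L.lstsq(A,(q[:,:2]**2).sum(1),rcond=None)[0]; cc=s[:2]/2
            top=q[q[:,2]>np.percentile(q[:,2],97)-4]
            print(c,ce[i].round(),st[i],'z',np.percentile(q[:,2],[2,98]).round(1),'circ',cc.round(1),'r',np.sqrt(s[2]+cc@cc).round(1),'mean',q.mean(0).round(1),'topmean',top.mean(0).round(1))
    # plates
    for name,h in (('carr',79),('rack',82)):
        pass
    # dark regions / hole of carriage: points near top z=79
    k=(abs(P[...,2]-79)<6)&(d>0); 
    print(c,'pts',k.sum(), 'centroid px',np.argwhere(k).mean(0)[::-1])
    np.save(c+'P.npy',P)
s=cv2.imread('pics/side0.png')[150:300,140:370]; a=cv2.resize(s,None,fx=3.4,fy=3.4,interpolation=cv2.INTER_CUBIC)
cv2.imwrite('pics/crop1.png',a)
E
```

```text
scene [155. 181.] [145 173  21  18 179] z [ 88.9 126.8] circ [517.6 219.9] r 31.0 mean [507.2 196.5 109.9] topmean [506.4 194.5 124.6]
scene [269. 194.] [263 183  13  25 279] z [ 94.4 144. ] circ [ 582.7 -101.1] r 11.0 mean [ 577.8 -104.9  122.6] topmean [ 581.7 -101.   142.7]
scene [302. 201.] [297 190  10  24 179] z [ 95.2 143.5] circ [ 592.7 -180. ] r 6.9 mean [ 589.5 -182.   121.7] topmean [ 591.9 -179.3  142.4]
scene pts 7472 centroid px [189.67679336 206.8137045 ]
side [288. 188.] [281 174  16  31 409] z [ 96.  144.8] circ [ 584.6 -103.3] r 10.6 mean [ 581.9 -108.4  123.5] topmean [ 584.1 -103.   143.4]
side [317. 206.] [311 192  12  31 290] z [ 96.6 144.8] circ [ 594.2 -181.4] r 7.0 mean [ 592.  -184.7  123.2] topmean [ 593.7 -181.7  143.2]
side pts 9478 centroid px [226.88679046 184.08767673]
```

View pics/crop1.png

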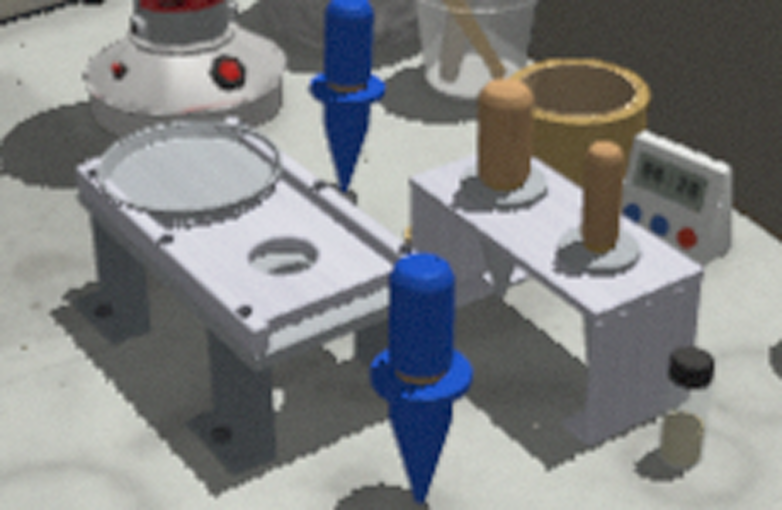

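The crop confirms it: the stout wooden handle is at the left rack hole (side px 288,190), beside the slim one. The blue look-alikes are separate. Now the stand holes and obstacles.

```bash
python3 - <<'E'
from h import *
for c in ['scene','side']:
    z=np.load(c+'0.npz'); p,d=z['p'],z['d']; m={k:z[k] for k in ('vertical_fov','cx','cy','T')}
    P=np.load(c+'P.npy'); hsv=cv2.cvtColor(p,cv2.COLOR_RGB2HSV)
    b=((hsv[...,0]>105)&(hsv[...,0]<130)&(hsv[...,1]>150)&(hsv[...,2]>60)&(d>0)).astype(np.uint8)
    n,lab,st,ce=cv2.connectedComponentsWithStats(b)
    for i in range(1,n):
        if st[i,4]>150: q=P[lab==i]; print(c,'blue',ce[i].round(),q.mean(0).round(),'z',np.percentile(q[:,2],[1,99]).round())
    g=(d>0)&(P[...,2]>200)&(abs(P[...,0]-530)<150)&(abs(P[...,1]-200)<150)
    q=P[g]; print(c,'grinder',q.min(0).round(),q.max(0).round())
    # carriage top region
    k=((d>0)&(abs(P[...,2]-79)<4.0)&(P[...,0]<560)&(P[...,0]>330)&(P[...,1]<150)&(P[...,1]>-220)).astype(np.uint8)
    n,lab,st,ce=cv2.connectedComponentsWithStats(k); i=1+np.argmax(st[1:,4])
    comp=(lab==i).astype(np.uint8)
    q=P[lab==i]; r=cv2.minAreaRect(q[:,:2].astype(np.float32)); print(c,'carr',r,'zmed',np.median(q[:,2]).round(1))
    cs,h=cv2.findContours(comp,cv2.RETR_CCOMP,cv2.CHAIN_APPROX_NONE)
    for ct,hh in zip(cs,h[0]):
        if hh[3]>=0 and len(ct)>20:
            w=onz(c,m,ct[:,0,:],79)[:,:2]; (x,y),rr=cv2.minEnclosingCircle(w.astype(np.float32)); print(c,'hole px',ct[:,0].mean(0).round(1),'world',round(x,1),round(y,1),'r',round(rr,1))
E
```

```text
scene blue [210. 192.] [562.  60.  92.] z [ 48. 132.]
scene blue [286. 246.] [ 464. -222.   85.] z [ 16. 132.]
scene grinder [435. 158. 200.] [601. 267. 301.]
scene carr ((453.7669372558594, -56.5567626953125), (83.74202728271484, 203.07281494140625), 10.767107009887695) zmed 79.4
scene hole px [233.2 234.1] world 452.6 -100.8 r 19.9
side blue [242. 173.] [569.  58.  85.] z [ 12. 132.]
side blue [263. 256.] [ 471. -222.   86.] z [ 10. 133.]
side grinder [437. 154. 200.] [602. 268. 302.]
side carr ((456.5494079589844, -86.08353424072266), (83.39002227783203, 119.92213439941406), 8.974115371704102) zmed 79.1
side hole px [222.7 226.1] world 455.0 -101.8 r 19.0
```

Measurements agree between views: stout at (584,-102), slim at (594,-181), 79 mm apart. The carriage hole is at about (455,-101) with z 79, and the grinder tops out at 302. First move: up, then across.

```bash
cat >> h.py <<'E'
def rel(x,y,z,yaw):
    # from measured TCP: tool shift in cm and turn about tool z (rad), tool pointing down
    s=env.get_state(); p=s['tool_pos']; w=np.radians(s['eef_rot'][2]); d=np.array([x,y,z])-p
    t=(w-np.radians(yaw)+np.pi)%(2*np.pi)-np.pi
    print('t',round(s['clock'],2),'pos',p.round(1),'rot',s['eef_rot'].round(2),'F',s['wrist_force'].round(1),'open',round(s['opening'],1),'grip',round(s['grip_force'],1))
    print('shift cm',(np.array([d[0]*np.cos(w)+d[1]*np.sin(w),d[0]*np.sin(w)-d[1]*np.cos(w),-d[2]])/10).round(2),'turn',round(t,3))
E
python3 -m jog '[0,0,0,0,0,-5,0, 0,0,0,0,0,-10,0, 0,0,0,0,0,-15,0, 0,0,0,0,0,-20,0, 0,0,0.13,-3.1,-4.1,-20,0, 0,0,0.26,-6.2,-8.3,-20,0, 0,0,0.39,-9.4,-12.4,-20,0, 0,0,0.52,-12.6,-16.6,-20,0]' 20
python3 -c "
from h import *
rel(466,-187,400,97.2);rel(466,-187,170,97.2)"
```

```text
clock: 1.15
tool_pos: [285.6, 409.0, 414.3]
eef_rot: [-180.0, 0.0, 129.8]
wrist_force: [0.4, 0.7, 0.9]
opening: 95.2
grip_force: 0.0
t 1.15 pos [285.6 409.  414.3] rot [-1.7998e+02  2.0000e-02  1.2977e+02] F [0.4 0.7 0.9] open 95.2 grip 0.0
shift cm [-57.35 -24.27   1.43] turn 0.569
t 1.15 pos [285.6 409.  414.3] rot [-1.7998e+02  2.0000e-02  1.2977e+02] F [0.4 0.7 0.9] open 95.2 grip 0.0
shift cm [-57.35 -24.27  24.43] turn 0.569
```

```bash
python3 -m jog '[0,0,0.07,-5.2,-2.2,0,0, 0,0,0.14,-10.4,-4.4,0,0, 0,0,0.21,-15.6,-6.6,0,0, 0,0,0.28,-20.8,-8.8,0,0, 0,0,0.36,-26,-11,0,0, 0,0,0.43,-31.2,-13.2,0,0, 0,0,0.5,-36.4,-15.4,0,0, 0,0,0.569,-41.6,-17.6,0,0]' >/dev/null
python3 -c "
from h import *
rel(466,-187,170,97.2)"
```

```text
t 2.15 pos [418.  -23.  414.6] rot [179.97  -0.    97.25] F [0.2 0.  0.5] open 95.3 grip 0.0
shift cm [-16.87   2.69  24.46] turn 0.001
```

```bash
python3 -m jog '[0,0,0,-3,0.5,4.4,0, 0,0,0,-6.1,1,8.8,0.1, 0,0,0,-9.2,1.5,13.2,0.2, 0,0,0,-12.3,2,17.6,0.35, 0,0,0,-15.4,2.5,22,0.35, 0,0,0,-16.9,2.7,24.4,0.35, 0,0,0,-16.9,2.7,24.4,0.35, 0,0,0,-16.9,2.7,24.4,0.35]' >/dev/null
python3 - <<'E'
from h import *
rel(466,-187,170,97.2)
m=env.camera_model('wrist'); p,d=env.capture('wrist'); save(p,'w1.png')
np.savez('w1.npz',p=p,d=d,**{k:m[k] for k in ('vertical_fov','cx','cy','T')})
f=192/np.tan(np.radians(m['vertical_fov']/2)); T=np.array(m['T']); print(T[:3,3].round(1))
cv2.imwrite('pics/w1big.png',cv2.resize(cv2.imread('pics/w1.png')[0:260,100:400],None,fx=2.3,fy=2.3,interpolation=cv2.INTER_CUBIC))
E
```

```text
t 3.15 pos [ 467.  -185.1  171.8] rot [1.7993e+02 3.0000e-02 9.7400e+01] F [ 0.  -0.2 -0.1] open 61.8 grip 0.0
shift cm [-0.17 -0.12  0.18] turn 0.004
[ 456.5 -105.4  342.4]
```

View pics/w1big.png

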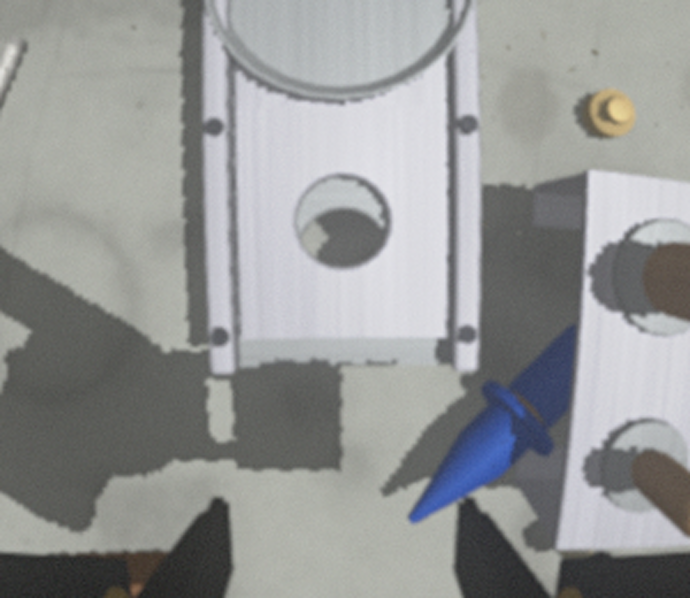

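The wrist view shows the carriage hole at big (342,221). Inside it a lit crescent of the stand plate sits above the dark stand hole, so the offset is dishwards. The blue drift near the rack now lies on the table at big (480,440). It stood on its tip and toppled, and nothing touched it. I'll measure the holes and re-check the drifts.

```bash
python3 - <<'E'
from h import *
from scipy.optimize import least_squares
z=np.load('w1.npz'); p,d=z['p'],z['d']; m={k:z[k] for k in ('vertical_fov','cx','cy','T')}
g=cv2.cvtColor(p,cv2.COLOR_RGB2GRAY)
cx,cy=100+342/2.3,221/2.3
# radial edge of carriage hole: strongest bright(outside)->dark gradient near r 15..26px
P=[]
gb=cv2.GaussianBlur(g,(0,0),0.8).astype(float)
S=lambda x,y:cv2.remap(gb.astype(np.float32),np.float32(x),np.float32(y),cv2.INTER_LINEAR)
for a in np.radians(np.arange(0,360,5)):
    r=np.arange(16,26,.25); v=S([cx+r*np.cos(a)],[cy+r*np.sin(a)])[0]; k=np.argmax(np.gradient(v)); P.append((cx+r[k]*np.cos(a),cy+r[k]*np.sin(a)))
def fit(pts,R=None):
    f=lambda q:np.hypot(pts[:,0]-q[0],pts[:,1]-q[1])-(R or q[2])
    s=least_squares(f,[*pts.mean(0),18][: (2 if R else 3)],loss='soft_l1',f_scale=.4); return s.x.round(2),np.sqrt(np.mean(f(s.x)**2)).round(2)
W=onz('wrist',m,P,79)[:,:2]; print('carriage hole top',fit(W))
C=fit(W)[0]
# stand hole: columns scan, bright->dark going down inside hole
Q=[]
for x in np.arange(cx-13,cx+18,1):
    y=np.arange(cy-17,cy+6,.25); v=S([0*y+x],[y])[0]; gr=np.gradient(v); k=np.argmin(gr); 
    if gr[k]<-5: Q.append((x,y[k]))
V=onz('wrist',m,Q,70)[:,:2]; print(len(Q),'stand hole R free',fit(V),'R18',fit(V,18.))
print(np.c_[Q,V].round(1)[::4])
# carriage direction from depth
Pc=cloud('wrist',m,d); k=(abs(Pc[...,2]-79)<3)&(d>0)&(Pc[...,0]<520)
print('z med',np.median(Pc[...,2][k]))
# side edges of carriage: for bright/dark gaps, fit lines left/right
for y0,y1,xs in ((40,145,(198,206)),):
    for name,lo,hi in (('L',98,108),('R',190,202)):
        E=[]
        for y in range(45,145,4):
            x=np.arange(100+ (225 if name=='L' else 440)/2.3-3,100+(250 if name=='L' else 462)/2.3+3,.25); v=S([x],[0*x+y])[0]; E.append((x[np.argmin(v)],y))
        w=onz('wrist',m,E,79)[:,:2]; vx,vy,_,_=cv2.fitLine(w.astype(np.float32),cv2.DIST_HUBER,0,.01,.01).ravel(); print(name,'dir deg',np.degrees(np.arctan2(vy,vx))%180, w.mean(0).round(1))
pp,dd=env.capture('side'); save(pp,'side1.png'); ms=env.camera_model('side'); Ps=cloud('side',ms,dd); hsv=cv2.cvtColor(pp,cv2.COLOR_RGB2HSV)
w=((hsv[...,0]<18)&(hsv[...,1]>90)&(hsv[...,2]>60)&(dd>0)&(abs(Ps[...,2]-118)<36)).astype(np.uint8)
n,lab,st,ce=cv2.connectedComponentsWithStats(w)
for i in range(1,n):
    if st[i,4]>60: q=Ps[lab==i]; print(ce[i].round(),q.mean(0).round(1),q[q[:,2]>142].mean(0).round(1))
E
```

```text
carriage hole top (array([455.14, -99.4 ,  18.52]), np.float64(0.29))
29 stand hole R free (array([450.22, -77.3 ,  18.6 ]), np.float64(1.97)) R18 (array([450.57, -77.85]), np.float64(1.96))
[[237.7  93.3 445.5 -98.3]
 [241.7  91.3 448.8 -96. ]
 [245.7  90.3 452.3 -94.7]
 [249.7  90.3 455.9 -94.2]
 [253.7  90.3 459.4 -93.7]
 [257.7  92.3 463.3 -95.1]
 [261.7  79.1 465.2 -82.5]
 [265.7  83.3 469.3 -85.9]]
z med 79.76316623988026
L dir deg 98.12057 [ 413.1 -101.6]
R dir deg 98.00887 [496.7 -90.9]
[288. 189.] [ 581.8 -108.6  123. ] [ 584.7 -102.2  143.9]
[317. 206.] [ 591.9 -184.8  123. ] [ 594.5 -180.8  143.8]
```

View pics/side1.png

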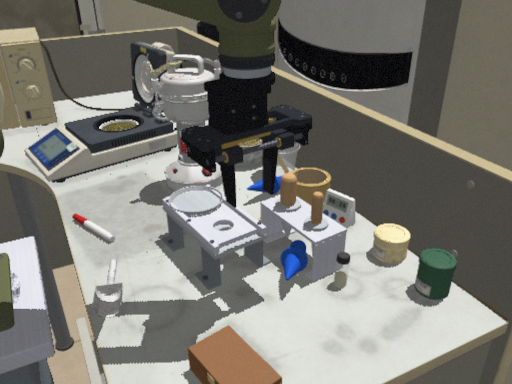

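Both blue look-alikes toppled on their own (side px 265,186 and 295,260). The wooden drifts are unmoved. By hand from the arc points, the stand hole is at (456.9,-111.8) and the carriage hole at (455.1,-99.4). That is 12.5 mm apart along 98°, matching the carriage direction and the stated 10–13 mm. Now over the stout drift.

```bash
python3 -c "
from h import *
rel(584.5,-102.3,235,97.2)"
```

```text
t 3.25 pos [ 467.4 -185.1  172.6] rot [1.7985e+02 1.0000e-01 9.7440e+01] F [ 0.1  0.5 -0. ] open 61.8 grip 0.0
shift cm [ 6.7  12.68 -6.24] turn 0.004
```

```bash
python3 -m jog '[0,0,0,0,0,-5,0.35, 0,0,0,1.6,3,-6.2,0.35, 0,0,0,3.2,6.2,-6.2,0.35, 0,0,0,5,9.5,-6.2,0.35, 0,0,0,6.7,12.7,-6.2,0.35, 0,0,0,6.7,12.7,-6.2,0.35, 0,0,0,6.7,12.7,-6.2,0.35, 0,0,0,6.7,12.7,-6.2,0.35]' >/dev/null
python3 - <<'E'
from h import *
rel(584.5,-102.3,103,97.2)
m=env.camera_model('wrist'); p,d=env.capture('wrist'); save(p,'w2.png')
np.savez('w2.npz',p=p,d=d,**{k:m[k] for k in ('vertical_fov','cx','cy','T')})
P=cloud('wrist',m,d)
hsv=cv2.cvtColor(p,cv2.COLOR_RGB2HSV)
w=((hsv[...,0]<22)&(hsv[...,1]>70)&(hsv[...,2]>40)&(d>0)&(abs(P[...,2]-118)<36)).astype(np.uint8)
n,lab,st,ce=cv2.connectedComponentsWithStats(w)
for i in range(1,n):
    if st[i,4]>60:
        q=P[lab==i]; t=q[q[:,2]>140]; print(ce[i].round(),st[i],'zmax',q[:,2].max().round(1),'top',t.mean(0).round(1) if len(t) else '', 'minmax',t.min(0).round(1) if len(t) else '',t.max(0).round(1) if len(t) else '')
E
```

```text
t 4.25 pos [ 583.3 -103.   233.3] rot [1.7996e+02 3.0000e-02 9.7360e+01] F [ 0.5 -0.5 -0.1] open 62.0 grip 0.0
shift cm [ 0.05  0.13 13.03] turn 0.003
[252. 261.] [244 250  16  19 196] zmax 145.9 top [ 595.5 -176.2  143.8] minmax [ 587.5 -184.1  140.4] [ 603.1 -169.4  145.9]
```

View pics/w2.png

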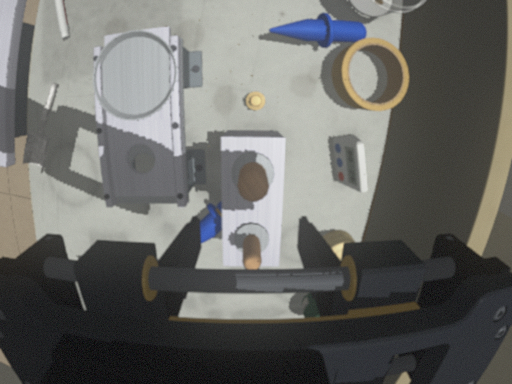

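The wrist picture shows the stout handle (shaded) at (253,182), between the fingers. The slim one is at (252,255), and the golden bowl at (375,75) is clear of the fingers. Measuring the top from depth.

```bash
python3 - <<'E'
from h import *
z=np.load('w2.npz'); m={k:z[k] for k in ('vertical_fov','cx','cy','T')}; P=cloud('wrist',m,z['d'])
def c(k,n):
    q=P[k]; s=np.linalg.lstsq(np.c_[q[:,:2],np.ones(len(q))],(q[:,:2]**2).sum(1),rcond=None)[0]/[2,2,1]
    print(n,len(q),q.min(0).round(1),q.max(0).round(1),'mid',((q.min(0)+q.max(0))/2).round(1),'mean',q.mean(0).round(1))
r=np.hypot(P[...,0]-584,P[...,1]+102)
c((r<35)&(P[...,2]>141)&(P[...,2]<150),'top'); c((r<45)&(P[...,2]>120)&(P[...,2]<136),'handle side')
k=(P[...,2]>79)&(P[...,2]<90)&(r<30); 
E
```

```text
top 613 [ 573.1 -111.7  141. ] [599.1 -85.3 146.1] mid [586.1 -98.5 143.5] mean [586.  -98.  143.9]
handle side 105 [571.3 -99.5 120.1] [598.5 -83.9 135.8] mid [584.9 -91.7 128. ] mean [583.8 -87.  128.3]
```

```bash
python3 -c "
from h import *
for i in range(3): rel(585.5,-100.5,103,97.2);env.capture('wrist')"
```

```text
t 4.3 pos [ 583.3 -103.1  233.1] rot [1.7997e+02 2.0000e-02 9.7340e+01] F [-0.4 -0.6 -0. ] open 61.7 grip 0.0
shift cm [ 0.23  0.25 13.01] turn 0.002
t 4.35 pos [ 583.3 -103.1  233. ] rot [1.7998e+02 2.0000e-02 9.7340e+01] F [-1.  -0.1  0.7] open 61.8 grip 0.0
shift cm [ 0.23  0.25 13.  ] turn 0.002
t 4.4 pos [ 583.4 -103.1  233. ] rot [1.7998e+02 1.0000e-02 9.7340e+01] F [-0.7  0.1  0.6] open 62.1 grip 0.0
shift cm [ 0.23  0.24 13.  ] turn 0.002
```

```bash
python3 -m jog '[0,0,0,0.2,0.2,2,0.35, 0,0,0,0.2,0.2,4,0.35, 0,0,0,0.2,0.2,6,0.35, 0,0,0,0.2,0.2,8,0.35, 0,0,0,0.2,0.2,10,0.35, 0,0,0,0.2,0.2,12,0.35, 0,0,0,0.2,0.2,13,0.35, 0,0,0,0.2,0.2,13,0.35]' 40
python3 -m jog '[0,0,0,0,0,0,0.6, 0,0,0,0,0,0,0.75, 0,0,0,0,0,0,0.9, 0,0,0,0,0,0,0.9, 0,0,0,0,0,0,0.9, 0,0,0,0,0,0,0.9, 0,0,0,0,0,0,0.9, 0,0,0,0,0,0,0.9]' 40
```

```text
clock: 5.45
tool_pos: [585.1, -100.2, 101.6]
eef_rot: [-179.9, -0.0, 97.4]
wrist_force: [0.2, 0.5, 0.2]
opening: 61.9
grip_force: 0.0
clock: 6.45
tool_pos: [586.2, -100.4, 103.3]
eef_rot: [179.9, 0.0, 97.4]
wrist_force: [1.9, -0.0, 2.9]
opening: 29.4
grip_force: 40.0
```

```bash
python3 -m jog '[0,0,0,0,0,-1,0.9, 0,0,0,0,0,-3,0.9, 0,0,0,0,0,-5,0.9, 0,0,0,0,0,-7,0.9, 0,0,0,0,0,-9,0.9, 0,0,0,0,0,-11,0.9, 0,0,0,0,0,-11,0.9, 0,0,0,0,0,-11,0.9]' 
python3 -c "
from h import *
rel(456.2,-106.8,190,97.2)"
```

```text
clock: 7.45
tool_pos: [585.2, -100.2, 212.0]
eef_rot: [-179.9, -0.0, 97.4]
wrist_force: [-0.3, 0.5, -2.7]
opening: 29.5
grip_force: 40.0
t 7.45 pos [ 585.2 -100.2  212. ] rot [-1.7994e+02 -2.0000e-02  9.7390e+01] F [-0.3  0.5 -2.7] open 29.5 grip 40.0
shift cm [  1.01 -12.88   2.2 ] turn 0.003
```

```bash
python3 -m jog '[0,0,0,0.2,-2.6,0,0.9, 0,0,0,0.4,-5.2,0,0.9, 0,0,0,0.6,-7.8,0,0.9, 0,0,0,0.8,-10.4,0,0.9, 0,0,0,1,-12.9,0,0.9, 0,0,0,1,-12.9,1,0.9, 0,0,0,1,-12.9,1.7,0.9, 0,0,0,1,-12.9,1.7,0.9]' 
python3 - <<'E'
from h import *
rel(456.2,-106.8,190,97.2)
ims=[]
for c in ['scene','side','wrist']:
    m=env.camera_model(c); p,d=env.capture(c); save(p,c+'3.png'); np.savez(c+'3.npz',p=p,d=d,**{k:m[k] for k in ('vertical_fov','cx','cy','T')})
a=cv2.imread('pics/scene3.png')[140:290,170:300]; b=cv2.imread('pics/side3.png')[120:270,160:290]; w=cv2.imread('pics/wrist3.png')[80:230,180:310]
cv2.imwrite('pics/trio3.png',cv2.resize(np.hstack([a,b,w]),None,fx=2.05,fy=2.05*1.0,interpolation=cv2.INTER_CUBIC))
E
```

```text
clock: 8.45
tool_pos: [456.2, -106.7, 194.1]
eef_rot: [-179.9, -0.1, 97.4]
wrist_force: [0.1, -0.7, -2.3]
opening: 29.6
grip_force: 40.0
t 8.45 pos [ 456.2 -106.7  194.1] rot [-1.7986e+02 -8.0000e-02  9.7410e+01] F [ 0.1 -0.7 -2.3] open 29.6 grip 40.0
shift cm [-0.01  0.    0.41] turn 0.004
```

View pics/trio3.png

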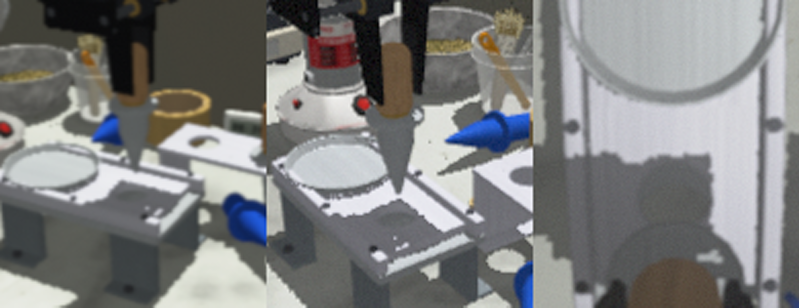

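The tip is visible: scene px (237,223), side px (225,214), and the drift hangs straight. I'll triangulate it against the hole in the same cameras.

```bash
python3 - <<'E'
from h import *
O,D=[],[]
for c,tip,hole in (('scene',(236.8,222.5),(233.2,234.1)),('side',(225.1,213.5),(222.7,226.1))):
    z=np.load(c+'3.npz'); m={k:z[k] for k in ('vertical_fov','cx','cy','T')}
    print(c,'tip on z=104',onz(c,m,tip,104).round(1),'hole',onz(c,m,hole,79).round(1))
    # drift axis from grey silhouette: edges of shank by rows
    for n,uv in (('tip',tip),('hole',hole)):
        o,d=rays(c,m,uv); O.append(o); D.append(d[0]/np.linalg.norm(d))
def tri(i,j):
    A=sum(np.eye(3)-np.outer(D[k],D[k]) for k in (i,j)); b=sum((np.eye(3)-np.outer(D[k],D[k]))@O[k] for k in (i,j)); return np.linalg.solve(A,b)
print('tri tip',tri(0,2).round(1),'hole',tri(1,3).round(1))
E
```

```text
scene tip on z=104 [[ 458.5 -106.3  104. ]] hole [[ 451.1 -101.7   79. ]]
side tip on z=104 [[ 459.3 -104.7  104. ]] hole [[ 454.3 -103.2   79. ]]
tri tip [ 458.8 -105.9  104.2] hole [456.9 -96.8  74.6]
```

```bash
python3 - <<'E'
from h import *
from scipy.optimize import least_squares
def proj(m,X):
    T=np.array(m['T']); f=192/np.tan(np.radians(m['vertical_fov']/2)); q=(X-T[:3,3])@T[:3,:3]
    return np.c_[m['cx']+f*q[:,0]/-q[:,2], m['cy']-f*q[:,1]/-q[:,2]]
A=[];B=[]
for c in ('scene','side'):
    z=np.load(c+'0.npz'); m={k:z[k] for k in ('vertical_fov','cx','cy','T')}
    g=cv2.GaussianBlur(cv2.cvtColor(z['p'],cv2.COLOR_RGB2GRAY),(0,0),.7).astype(np.float32)
    c0=np.array([455.4,-99.]); pts=[]
    for a in np.radians(np.arange(0,360,6)):
        r=np.arange(13,24,.25); X=np.c_[c0[0]+r*np.cos(a),c0[1]+r*np.sin(a),0*r+79]; uv=np.float32(proj(m,X))
        v=cv2.remap(g,uv[None,:,0].copy(),uv[None,:,1].copy(),cv2.INTER_LINEAR)[0]; k=np.argmax(np.gradient(v)); 
        if 1<k<len(r)-2: pts.append(X[k,:2])
    pts=np.array(pts); f=lambda q:np.hypot(*(pts-q).T)-18
    s=least_squares(f,c0,loss='soft_l1',f_scale=.7); print(c,'hole',s.x.round(1),len(pts),'med res',np.median(abs(f(s.x))).round(2),'inliers',(abs(f(s.x))<1.5).sum())
    z=np.load(c+'3.npz'); P=cloud(c,m,z['d']); k=(np.hypot(P[...,0]-457,P[...,1]+106)<28)&(P[...,2]>108)&(P[...,2]<148)
    L=[]
    for v in np.unique(np.argwhere(k)[:,0]):
        u=np.where(k[v])[0]
        if len(u)>3 and np.ptp(u)==len(u)-1: L.append((u.mean(),v,len(u)))
    L=np.array(L); e=np.polyfit(L[:,1],L[:,0],1); print(c,'rows',len(L),'slope',e.round(3),'widths',L[::4,2],'rms',np.std(np.polyval(e,L[:,1])-L[:,0]).round(2))
    # plane through the camera and the axis line
    o,d=rays(c,m,[(np.polyval(e,L[0,1]),L[0,1]),(np.polyval(e,L[-1,1]),L[-1,1])]); n=np.cross(d[0],d[1]); n/=np.linalg.norm(n); A.append(n); B.append(n@o)
A=np.array(A);B=np.array(B)
for zz in (104,140,174): print('axis at z',zz,np.linalg.solve(A[:,:2],B-A[:,2]*zz).round(1))
E
```

```text
scene hole [ 454.1 -100.9] 54 med res 1.0 inliers 34
scene rows 14 slope [4.90000e-02 2.24387e+02] widths [12. 10.  7.  5.] rms 0.2
side hole [456.1 -99.3] 60 med res 0.68 inliers 52
side rows 16 slope [6.10000e-02 2.10563e+02] widths [14. 11.  9.  6.] rms 0.2
axis at z 104 [ 456.9 -103.6]
axis at z 140 [ 456.5 -103.5]
axis at z 174 [ 456.2 -103.5]
```

The drift hangs upright with its axis at (456.9,-103.6). The carriage hole is at about (455.1,-100.1). I'll aim about 2 mm further back from the dish for the midpoint and enter with the tip.

```bash
python3 -m jog '[0,0,0,-0.2,0,0,0.9, 0,0,0,-0.2,0,0.8,0.9, 0,0,0,-0.2,0,1.4,0.9, 0,0,0,-0.2,0,2,0.9, 0,0,0,-0.2,0,2.5,0.9, 0,0,0,-0.2,0,3,0.9, 0,0,0,-0.2,0,3.5,0.9, 0,0,0,-0.2,0,3.5,0.9]' 
python3 -c "
from h import *
rel(457,-114.5,100,97.2)"
```

```text
clock: 9.6
tool_pos: [456.3, -108.8, 160.1]
eef_rot: [-179.9, -0.0, 97.4]
wrist_force: [-0.0, 0.3, -3.0]
opening: 29.3
grip_force: 40.0
t 9.6 pos [ 456.3 -108.8  160.1] rot [-1.7995e+02 -3.0000e-02  9.7390e+01] F [-0.   0.3 -3. ] open 29.3 grip 40.0
shift cm [-0.57 -0.01  6.01] turn 0.003
```

```bash
python3 -m jog '[0,0,0,0,0,0.5,0.9, 0,0,0,0,0,1,0.9, 0,0,0,0,0,1.5,0.9, 0,0,0,-0.1,0,1.8,0.9, 0,0,0,-0.2,0,2.1,0.9, 0,0,0,-0.3,0,2.4,0.9, 0,0,0,-0.3,0,2.4,0.9, 0,0,0,-0.3,0,2.4,0.9]' 
python3 -c "
from h import *
rel(457,-114.5,100,97.2)"
```

```text
clock: 10.6
tool_pos: [457.1, -111.9, 136.5]
eef_rot: [180.0, -0.0, 97.4]
wrist_force: [0.8, 1.5, -3.8]
opening: 29.4
grip_force: 40.0
t 10.6 pos [ 457.1 -111.9  136.5] rot [ 1.7998e+02 -1.0000e-02  9.7390e+01] F [ 0.8  1.5 -3.8] open 29.4 grip 40.0
shift cm [-0.26 -0.04  3.65] turn 0.003
```

```bash
python3 -m jog '[0,0,0,-0.1,0,0.2,0.9, 0,0,0,-0.2,0,0.4,0.9, 0,0,0,-0.3,0,0.7,0.9, 0,0,0,-0.3,0,1,0.9, 0,0,0,-0.3,0,1.3,0.9, 0,0,0,-0.3,0,1.6,0.9, 0,0,0,-0.3,0,1.6,0.9, 0,0,0,-0.3,0,1.6,0.9]' 
python3 -c "
from h import *
rel(457,-114.5,100,97.2)"
```

```text
clock: 11.6
tool_pos: [457.0, -114.8, 120.1]
eef_rot: [-180.0, -0.0, 97.4]
wrist_force: [0.6, 2.6, -4.2]
opening: 29.1
grip_force: 40.0
t 11.6 pos [ 457.  -114.8  120.1] rot [-1.7995e+02 -2.0000e-02  9.7390e+01] F [ 0.6  2.6 -4.2] open 29.1 grip 40.0
shift cm [0.03 0.   2.01] turn 0.003
```

```bash
python3 -m jog '[0,0,0,0,0,0.3,0.9, 0,0,0,0,0,0.6,0.9, 0,0,0,0,0,0.9,0.9, 0,0,0,0,0,1.2,0.9, 0,0,0,0,0,1.5,0.9, 0,0,0,0,0,1.7,0.9, 0,0,0,0,0,1.8,0.9, 0,0,0,0,0,1.8,0.9]' 
python3 -c "
from h import *
rel(457,-114.5,100,97.2)"
```

```text
clock: 12.6
tool_pos: [457.3, -114.9, 102.5]
eef_rot: [-180.0, -0.0, 97.4]
wrist_force: [0.2, 2.0, -2.3]
opening: 29.4
grip_force: 40.0
t 12.6 pos [ 457.3 -114.9  102.5] rot [-179.99   -0.     97.39] F [ 0.2  2.  -2.3] open 29.4 grip 40.0
shift cm [ 0.04 -0.03  0.25] turn 0.003
```

```bash
python3 -m jog '[0,0,0,0,0,0.1,0.9, 0,0,0,0,0,0.15,0.9, 0,0,0,0,0,0.2,0.9, 0,0,0,0,0,0.2,0.9, 0,0,0,0,0,0.25,0.9, 0,0,0,0,0,0.25,0.9, 0,0,0,0,0,0.25,0.9, 0,0,0,0,0,0.25,0.9]' 
python3 - <<'E'
from h import *
ims=[]
for c in ('scene','side'):
    p,d=env.capture(c); save(p,c+'4.png'); ims.append(cv2.imread('pics/'+c+'4.png')[130:290,160:320])
cv2.imwrite('pics/duo4.png',cv2.resize(np.hstack(ims),None,fx=2.5,fy=2.5,interpolation=cv2.INTER_CUBIC))
E
```

```text
clock: 13.6
tool_pos: [457.5, -114.9, 100.3]
eef_rot: [180.0, 0.0, 97.4]
wrist_force: [-0.5, 1.6, -0.4]
opening: 29.3
grip_force: 40.0
```

View pics/duo4.png

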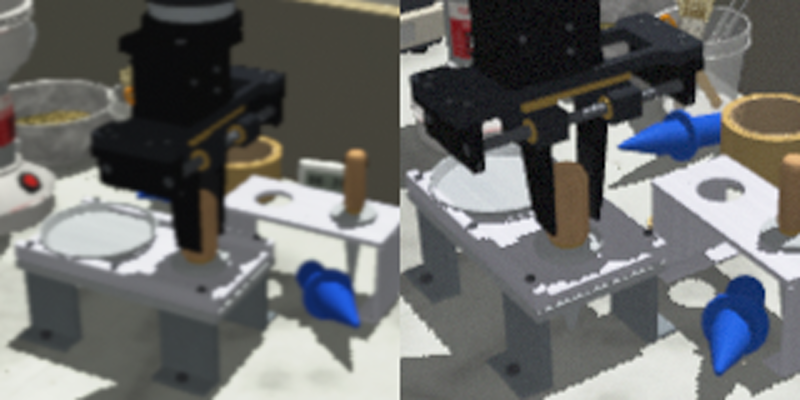

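The drift is down with its collar on the carriage plate (side crop 565,245), the tip shows below the stand, and the slim drift is still in the rack. Release, then rise.

```bash
python3 -m jog '[0,0,0,0,0,0,0.6, 0,0,0,0,0,0,0.5, 0,0,0,0,0,0,0.4, 0,0,0,0,0,0,0.35, 0,0,0,0,0,0,0.35, 0,0,0,0,0,0,0.35, 0,0,0,0,0,-1,0.35, 0,0,0,0,0,-2,0.35]'
python3 -m jog '[0,0,0,0,0,-2,0.35, 0,0,0,0,0,-4,0.35, 0,0,0,0,0,-6,0.35, 0,0,0,0,0,-8,0.35, 0,0,0,-2,0,-10,0.35, 0,0,0,-5,0,-12,0.35, 0,0,0,-7,0,-12,0.35, 0,0,0,-7,0,-12,0.35]'
python3 - <<'E'
from h import *
ims=[]
for c in ('scene','side'):
    m=env.camera_model(c);p,d=env.capture(c); save(p,c+'5.png'); ims.append(cv2.imread('pics/'+c+'5.png')[130:290,160:320])
    P=cloud(c,m,d); hsv=cv2.cvtColor(p,cv2.COLOR_RGB2HSV); k=(d>0)&(np.hypot(P[...,0]-457,P[...,1]+112)<30)&(P[...,2]>98)&(P[...,2]<160); q=P[k]
    print(c,q.mean(0).round(1),'ztop',np.percentile(q[:,2],98).round(1),'top',q[q[:,2]>136].mean(0).round(1))
cv2.imwrite('pics/duo5.png',cv2.resize(np.hstack(ims),None,fx=2.5,fy=2.5,interpolation=cv2.INTER_CUBIC))
E
```

```text
clock: 14.7
tool_pos: [457.6, -115.0, 121.1]
eef_rot: [180.0, 0.0, 97.4]
wrist_force: [0.5, 0.1, 0.3]
opening: 61.5
grip_force: 0.0
clock: 15.7
tool_pos: [466.1, -185.1, 239.6]
eef_rot: [-179.9, -0.1, 97.3]
wrist_force: [0.8, 0.3, -0.9]
opening: 61.7
grip_force: 0.0
scene [ 449.1 -119.4  122.7] ztop 141.1 top [ 452.9 -116.2  139.3]
side [ 453.5 -122.5  123.6] ztop 141.7 top [ 455.4 -117.9  139.9]
```

View pics/duo5.png

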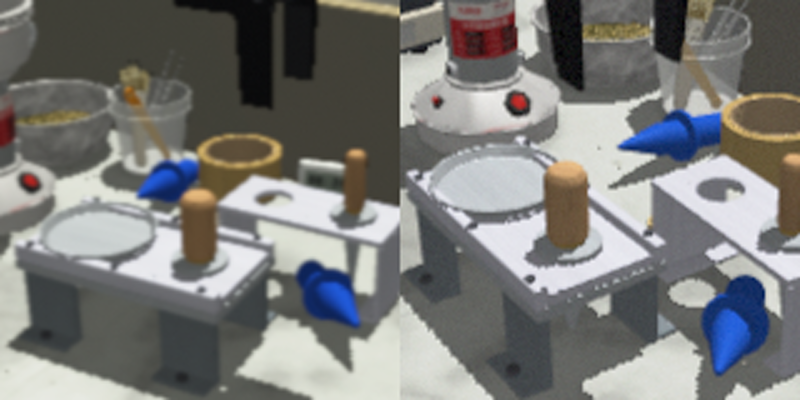

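The drift stands upright with its top at z≈141 (79+62), so the collar is seated. A 30 mm shank in two 36 mm holes guarantees the alignment. The slim drift is untouched and the arm is clear.

```bash
python3 -c "
from station import env
print(env.finish_job())"
```

```text
the job is handed in; nothing more can be done
None
```

The stout drift is standing upright in both holes with its collar on the carriage, the slim drift is still in the rack, and the job is handed in; no verdict came back.

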